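# Fetch the small litho stone from behind the containers

### The job

Clear the bottle, the round tin and the square can that stand round the small litho stone onto the grey side board, all three standing upright on it together; then lay the stone gently inside the rectangle marked on the black mat, squared up with it, and only after that put each container back, upright, on the spot of the wooden stand that it came from. Never tip the containers or the stone, and leave the ink roller, the ink knife and the dark wooden batten alone.

Things in the scene. Friction and masses are not known exactly. Their poses are not given: they have to be found in the camera images.
- stand: Fixed wooden stand: base 8 mm thick, x -115 to +55, y -113 to +113 mm; back wall 45 mm high at x +43 to +55. Origin on the underside at the stone's place; +x points to the wall; turned up to 0.25 rad. The stone lies at its origin; the containers stand on three flush round black pads (66 mm) at about (-73, 0), (0, 72), (0, -72) mm; which is on which pad varies
- board: Fixed grey plastic side board with a thin white border, 260 x 120 x 6 mm, long along its x axis; origin at the centre of its underside, so its top is 6 mm above the origin. It lies to the left or the right of the stand, turned up to 0.2 rad
- mat: Fixed black rubber mat, 200 x 150 x 3 mm, long along its x; origin at the centre of its underside (top 3 mm above). A thin white printed rectangle at its centre, 88 x 68 mm between line middles, long along mat x, marks the stone's place. It lies on the side of the stand where the board is not, turned up to 0.2 rad
- stone: Small beige litho stone with a grey patch on top, a loose slab 78 mm (its x) x 58 mm (its y) x 28 mm high, about 0.33 kg; origin at the centre of its underside. At the start it lies on the stand between the containers and the back wall, its axes along the stand's to within 0.06 rad; it can be gripped across its 58 mm once the containers are away
- bottle: Brown glass bottle with black cap, loose, upright: round body 52 mm across up to 85 mm high, shoulder narrowing to 24 mm at 99 mm, cap 28 mm across from 100 to 115 mm (top); 0.2 to 0.35 kg. Origin at the centre of its underside
- tin: Squat round dark ink tin with a bright lid, loose, upright: 62 mm across, 80 mm high, lid 58 mm across up to 85 mm; 0.25 to 0.5 kg. Origin at the centre of its underside
- can: Square bright metal can with a round black screw cap, loose, upright: 50 x 50 mm, 88 mm high, cap 26 mm across up to 102 mm; about 0.3 kg. Origin at the centre of its underside; its sides are along the stand's sides to within 0.06 rad at the start
- roller: Bystander: black ink hand roller, 90 mm wide, 44 mm high, with wooden handle, lying beyond the stand on the right (-y); origin under the roller's middle; not to be moved
- knife: Bystander: ink knife with blue handle, about 200 mm long, lying beyond the stand on the left (+y); origin at its middle, on the underside; not to be moved
- batten: Bystander: dark wooden batten 30 x 160 x 22 mm, lying crosswise on the table between robot and stand; origin at the centre of its underside; not to be moved

How it is judged:
On the way, in this order (a step that is already met when the one before it is completed fails the run):
1. bottle, tin and can all stand upright on the side board (x of bottle in the frame of board between -0.13 and 0.13 m and y of bottle in the frame of board between -0.06 and 0.06 m and z of bottle in the frame of board between 0.003 and 0.01 m and angle between each of bottle, tin, can's own z axis and vertical below 0.1 rad and linear speed of each of bottle, tin, can below 0.02 m/s and angular speed of each of bottle, tin, can below 0.2 rad/s and x of tin in the frame of board between -0.13 and 0.13 m and y of tin in the frame of board between -0.06 and 0.06 m and z of tin in the frame of board between 0.003 and 0.01 m and x of can in the frame of board between -0.13 and 0.13 m and y of can in the frame of board between -0.06 and 0.06 m and z of can in the frame of board between 0.003 and 0.01 m), for 0.2 s.
2. the stone lies released in the marked rectangle of the mat while the three containers are still on the board (all of step 1 and horizontal distance between stone and mat below 0.012 m and z of stone in the frame of mat below 0.007 m and angle between the x axis of stone and the x axis of mat, either way round below 0.2 rad and angle between stone's own z axis and vertical below 0.1 rad and linear speed of stone below 0.02 m/s and angular speed of stone below 0.2 rad/s and contact force between the fingers and bottle below 0.1 N and contact force between the fingers and tin below 0.1 N and contact force between the fingers and can below 0.1 N and contact force between the fingers and stone below 0.1 N), for 0.2 s.
3. each container is back on the spot it came from (horizontal distance between stone and mat below 0.012 m and z of stone in the frame of mat below 0.007 m and angle between the x axis of stone and the x axis of mat, either way round below 0.2 rad and angle between each of stone, bottle, tin, can's own z axis and vertical below 0.1 rad and linear speed of each of stone, bottle, tin, can below 0.02 m/s and angular speed of each of stone, bottle, tin, can below 0.2 rad/s and distance of each of bottle, tin, can from where it was at the start of the episode below 0.015 m and contact force between the fingers and bottle below 0.1 N and contact force between the fingers and tin below 0.1 N and contact force between the fingers and can below 0.1 N and contact force between the fingers and stone below 0.1 N), for 0.2 s.
At the end, for the whole second after the job is handed in: The stone lies flat on the mat, its centre within 12 mm of the marked rectangle's centre and within 0.2 rad of its direction; bottle, tin and can each stand upright (within 0.1 rad) within 15 mm of where they stood at the start; all released and at rest (all of step 3); the robot touches nothing.
It fails at once if a container or the stone was tipped over 0.5 rad (angle between any of bottle, tin, can, stone's own z axis and vertical above 0.5 rad).
It fails at once if the stone hit the mat hard (over 60 N) instead of being laid down gently (contact force between stone and mat above 60 N).
It fails at once if roller, knife or batten was moved more than 15 mm (distance of any of roller, knife, batten from where it was at the start of the episode above 0.015 m).
It also fails if it takes over 144 s, if anything falls off the work surface, if the arm or the gripper's body presses on something with over 40 N, if the wrist force passes 120 N, or if a joint passes its speed limit or range.

### The arm

A 6-joint arm with a two-finger parallel gripper is mounted at the origin on the work surface. World frame = base frame: x ahead of the robot, y to its left, z up, the work surface at z = 0. Lengths are in m, angles in rad, forces in N, time in s.
With the tool pointing down it reaches from about 0.4 to 0.925 m from the base axis. Payload 12.5 kg.
Tool frame: the origin (TCP) lies at the centre of the arm's flange, where the gripper is bolted on; the fingertips stand 190 mm ahead of it and the grasp point (between the pads) lies 171 mm ahead of it; z points along the fingers, y is the line along which they close (so a half turn about z gives the same grasp; the last joint's range is limited). The gripper opens to 95 mm and grips with 3 to 60 N. Pads are 20 mm wide; open, the fingers measure 119 mm over their backs; the gripper's body (75 mm by 180 mm) begins 59 mm behind the grasp point.
Start: joints at [-1.336, 0.491, 1.559, -0, 1.092, -0.106], TCP at [0.209, -0.589, 0.405] pointing down, gripper open.
Joint ranges: [-3.1, 3.1], [-0.84, 2.19], [0.05, 2.79], [-1.13, 4.28], [0.06, 2.93], [-2.69, 2.69]. Speed limits (rad/s): [2.22, 2.22, 2.79, 3.14, 3.14, 3.14].

### API

Orientations are given as a unit quaternion [w, x, y, z].
In Python, from station import ctrl gives the robot as it stands.
- The arm moves only by the shell command python3 inch.py 'ROWS' [OPENING]. ROWS is rows parted by semicolons, their numbers by spaces, 1 to 10 of them, each of 6 numbers: dx, dy, dz in m, then a rotation vector rx, ry, rz in rad; each row is the pose to reach, as a shift and turn from the pose commanded when the command began, along the tool's axes at that moment; what a row does not reach only later rows make up. A row lasts 1/12 s, in which the tool goes at most 0.0417 m and 0.125 rad, less where a joint would pass 70% of its speed; a pose out of reach is approached as far as the arm can. OPENING is the opening from 0.0 (shut) to 1.0 (fully open), set as the command begins (- or left out keeps the last). The fingers move at their own pace and stop on an object; the grip force is fixed at half the most. Time passes only in rows, so rows that do not move let the fingers close. It prints the time, the measured TCP pose, the force, the opening and the grip force at its end.
- ctrl.observe(): the state, without advancing time (a new reading comes with each control period).
- ctrl.snapshot(name): name is "scene" or "top"; returns the picture (420x560x3 uint8, red, green, blue); there is no depth.
- ctrl.camera_info(name): a dict with "K" (3x3 intrinsics, pixels), "eye" and "attitude" of the camera in the world. Camera axes: x right, y up, looking along -z (the intrinsics and any distortion apply to the point x, -y, -z); pixel columns grow to the right and rows downward; lengths in m; the calibration is good to about 2 mm. A picture is of the moment at which its call begins. camera_info takes no time and is no camera call.
- ctrl.sign_off(): hands the job in; it is judged then, once.
The state is a dict: "time": time; "joint_positions": joint angles; "qvel": joint speeds; "effort": joint torques, N m; "tcp_pos": TCP position; "tcp_rot": TCP orientation; "ft_force": force on the tool from outside, world axes, zero at the start; "moment": the same for the moment, N m; "finger_gap": opening from 0.0 (shut) to 1.0 (fully open); "grip_force": force on a finger pad.
Only numpy, scipy, OpenCV 4.12 (cv2) and the standard library are available. Lean on these libraries where they do the work, as an engineer would, in place of code of your own. Each camera call takes 0.05 s, during which the arm holds its last target. There are 200 camera calls.

## Working session

There is one attempt and no reset: what is moved stays moved. The work goes in short steps, Python scripts to look and compute and a shell command to move; the robot and the scene stay as the last step left them, time stands still between calls to the robot, and variables do not carry over. Pictures are saved under pics/ and viewed, at most 14 in all, crops included, and the job is handed in when it is done.

```bash
ls; mkdir -p pics
python3 - <<'E'
from station import ctrl
import cv2
for n in("scene","top"):
    im=ctrl.snapshot(n); cv2.imwrite(f"pics/{n}0.png",im[:,:,::-1])
    print(n,ctrl.camera_info(n))
print(ctrl.observe())
E
```

```text
inch.py
pics
station.py
scene {'K': array([[431.6344848 ,   0.        , 279.88836278],
       [  0.        , 431.6344848 , 210.20003331],
       [  0.        ,   0.        ,   1.        ]]), 'eye': array([1.14526687, 0.12525581, 0.71089668]), 'attitude': array([0.59035961, 0.22089761, 0.26727074, 0.72886633])}
top {'K': array([[524.41302049,   0.        , 264.04666601],
       [  0.        , 524.41302049, 210.3674302 ],
       [  0.        ,   0.        ,   1.        ]]), 'eye': array([0.35038994, 0.00556418, 1.03464339]), 'attitude': array([-0.6715407 , -0.07138236,  0.07676481,  0.73351538])}
{'time': 0.1, 'joint_positions': array([-1.33562862e+00,  4.91523594e-01,  1.55936532e+00, -2.68206258e-05,
        1.09167628e+00, -1.05581125e-01]), 'qvel': array([ 9.97934685e-05, -1.82717309e-03, -3.37190607e-04, -1.14383542e-03,
        2.00936009e-04, -2.13879915e-04]), 'effort': array([ 2.65969269e-03, -6.13621688e+01, -2.58605629e+01,  6.94023189e-02,
        4.70129214e-02, -5.92465699e-05]), 'tcp_pos': array([ 0.2088983 , -0.58904204,  0.40421297]), 'tcp_rot': array([-4.84480220e-04,  9.85520188e-01,  1.69557433e-01, -4.33574035e-05]), 'ft_force': array([-0.35187494, -0.20028686, -0.11411458]), 'moment': array([-0.00063585,  0.01466358, -0.02789339]), 'grip_force': 0.0, 'finger_gap': 0.9996184875857038}
```
Run:
```python
import cv2
im=cv2.imread("pics/top0.png"); cv2.imwrite("pics/top0b.png",cv2.resize(im,(800,600),interpolation=cv2.INTER_CUBIC))
```

View pics/top0b.png

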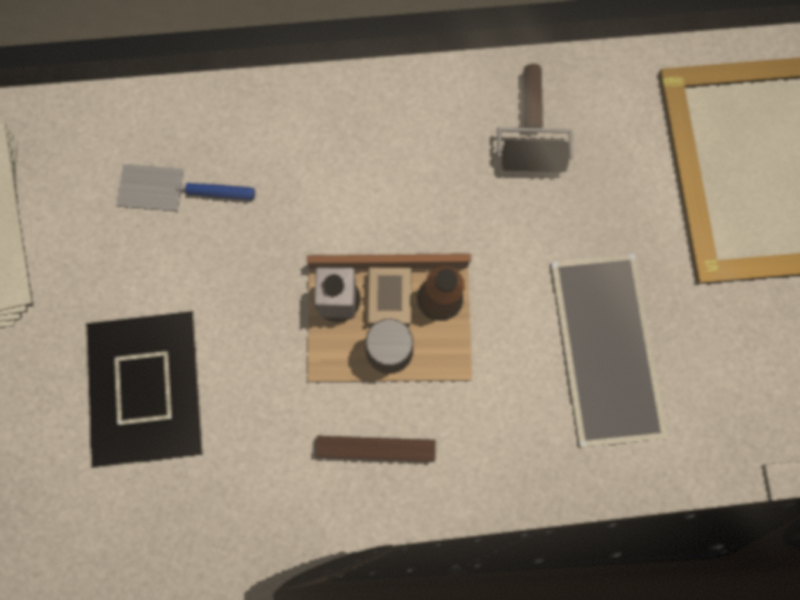

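View pics/scene0.png

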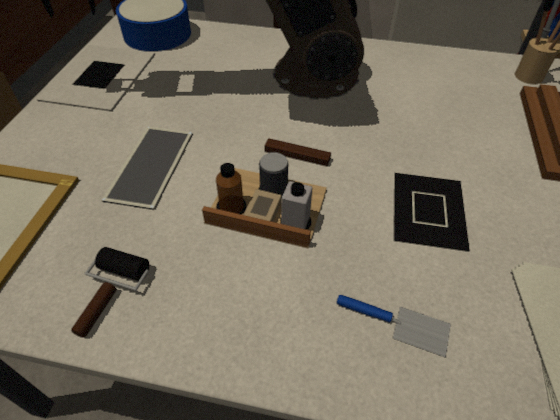

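The top view shows the can on the +y pad, the tin on the front pad, and the bottle on the -y pad. The board is on the right (about 605,350 in the 800-wide view) and the mat on the left (about 143,388). Next I'll enlarge the stand and measure the board and mat.

```bash
cat > h.py <<'E'
import numpy as np, cv2
from scipy.spatial.transform import Rotation as R
from station import ctrl
def cam(n):
    c=ctrl.camera_info(n); q=np.array(c["attitude"]); return c["K"],np.array(c["eye"]),R.from_quat(q[[1,2,3,0]]).as_matrix()
def unproj(n,uv,z):
    K,e,M=cam(n); uv=np.atleast_2d(np.asarray(uv,float))
    d=np.c_[(uv[:,0]-K[0,2])/K[0,0],-(uv[:,1]-K[1,2])/K[1,1],-np.ones(len(uv))]@M.T
    return e+d*((z-e[2])/d[:,2])[:,None]
def proj(n,P):
    K,e,M=cam(n); c=(np.atleast_2d(P)-e)@M
    return np.c_[K[0,2]-K[0,0]*c[:,0]/c[:,2],K[1,2]+K[1,1]*c[:,1]/c[:,2]]
def frame(x,y,a,pts):
    pts=np.array(pts,float); c,s=np.cos(a),np.sin(a)
    return np.c_[x+c*pts[:,0]-s*pts[:,1],y+s*pts[:,0]+c*pts[:,1],pts[:,2]]
E
python3 - <<'E'
from h import *
im=cv2.imread("pics/top0.png"); g=cv2.cvtColor(im,cv2.COLOR_BGR2GRAY); hsv=cv2.cvtColor(im,cv2.COLOR_BGR2HSV)
def rect(mask,x0,y0,x1,y1,z):
    m=np.zeros_like(g); m[y0:y1,x0:x1]=mask[y0:y1,x0:x1]
    cs,_=cv2.findContours(m,cv2.RETR_EXTERNAL,cv2.CHAIN_APPROX_NONE); c=max(cs,key=cv2.contourArea)
    P=unproj("top",c[:,0,:],z)[:,:2]*1000
    return cv2.minAreaRect(P.astype(np.float32))
print("mat",rect((g<75).astype(np.uint8)*255,50,210,150,335,.003))
b=((hsv[...,1]<45)&(g<130)).astype(np.uint8)*255
print("board grey",rect(b,375,170,475,320,.006))
m=(g>100).astype(np.uint8)*255
print("mark",rect(m,74,238,126,305,.003))
c=cv2.resize(im[170:275,205:340],None,fx=5.9,fy=5.7,interpolation=cv2.INTER_CUBIC)
c=cv2.resize(im[172:272,208:338],None,fx=6,fy=6,interpolation=cv2.INTER_CUBIC); cv2.imwrite("pics/st.png",cv2.convertScaleAbs(c,alpha=1.3,beta=15))
print(cam("top")[2])
E
```

```text
mat ((476.50408935546875, 320.09857177734375), (197.00645446777344, 146.0509033203125), 1.6493313312530518)
board grey ((474.6285400390625, -324.325439453125), (241.50677490234375, 101.95787048339844), 0.7431058883666992)
mark ((477.1539611816406, 320.4184875488281), (93.95526885986328, 73.49241638183594), 1.7164981365203857)
[[-0.08787529  0.97421156 -0.20782151]
 [-0.99613017 -0.0862805   0.01674401]
 [-0.00161873  0.20848866  0.97802344]]
```

View pics/st.png

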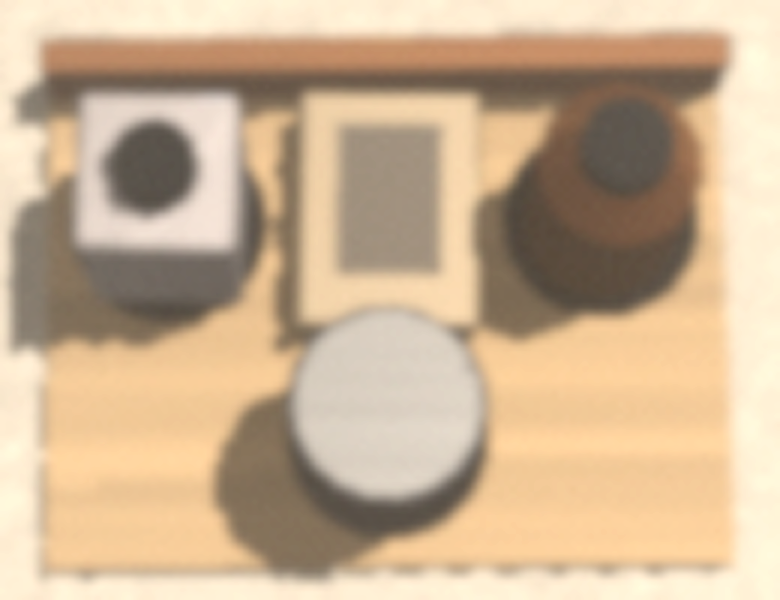

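Run:
```python
from h import *
np.set_printoptions(precision=4,suppress=True)
def u(p,z): return unproj("top",(np.array(p,float)+.5)/6-.5+[208,172],z)[:,:2]
F=u([(42,573),(731,567)],.008);W=u([(42,40),(731,36)],.053)
for n,A in(("front",F),("wall",W)):
    d=A[0]-A[1]; print(n,A,np.hypot(*d),"ang",np.arctan2(-d[0],d[1]))
a=np.mean([np.arctan2(-(A[0]-A[1])[0],(A[0]-A[1])[1]) for A in(F,W)])
x=np.array([np.cos(a),np.sin(a)]);o=F.mean(0)+.115*x;o2=W.mean(0)-.055*x
print("origin",o,o2,"a",a); o=(o+o2)/2
y=np.array([-x[1],x[0]])
for n,p in(("tin",-.073*x),("can",.072*y),("bottle",-.072*y)): print("expect",n,o+p)
c=u([(80,93),(240,93),(236,250),(74,248)],.088); print("can",c.mean(0),c,"cap",u([(150,167)],.102))
print("angle",np.arctan2(*(c[0]-c[3])[::-1]),np.arctan2(*(c[1]-c[2])[::-1]))
print("tin",u([(389,403)],.085),"bottle",u([(627,146)],.115))
s=u([(302,90),(480,92),(476,326),(300,322)],.036);print("stone",s.mean(0),s,np.arctan2(*(s[0]-s[3])[::-1]),np.arctan2(*(s[1]-s[2])[::-1]))
# scene check
for n,P in(("tin",(*(o-.073*x),.085)),("can",(*(o+.072*y),.102)),("bottle",(*(o-.072*y),.115))): print(n,"scene px",proj("scene",P),"top px",proj("top",P))
```

```text
front [[ 0.464   0.0944]
 [ 0.4462 -0.1296]] 0.22472904621141743 ang -0.07945183672578862
wall [[ 0.6309  0.0787]
 [ 0.6126 -0.1432]] 0.22272011158158453 ang -0.08242480106084273
origin [ 0.5697 -0.0269] [ 0.5669 -0.0278] a -0.08093831889331568
expect tin [ 0.4956 -0.0215]
expect can [0.5741 0.0444]
expect bottle [ 0.5625 -0.0991]
can [0.576  0.0434] [[0.6028 0.0655]
 [0.5984 0.016 ]
 [0.5489 0.0213]
 [0.5539 0.0708]] cap [[0.574  0.0451]]
angle -0.10834273418544635 -0.10612473304020324
tin [[ 0.4979 -0.0213]] bottle [[ 0.5647 -0.0988]]
stone [ 0.5698 -0.0287] [[ 0.6113 -0.0037]
 [ 0.6055 -0.0618]
 [ 0.528  -0.0529]
 [ 0.5344  0.0035]] -0.09390161347485755 -0.11389785251475076
tin scene px [[273.1416 163.2623]] top px [[272.6329 240.0085]]
can scene px [[297.5388 189.0764]] top px [[232.9365 199.3154]]
bottle scene px [[227.3859 169.1954]] top px [[312.3917 197.085 ]]
```

```bash
cat > go.py <<'E'
import sys; from h import *
x,y,z,yaw=map(float,sys.argv[1:5]); o=ctrl.observe()
M=R.from_quat(np.array(o["tcp_rot"])[[1,2,3,0]])
T=R.from_euler("z",yaw)*R.from_rotvec([np.pi,0,0])
d=M.inv().apply(np.array([x,y,z])-o["tcp_pos"]); r=(M.inv()*T).as_rotvec()
print("delta",np.round(d,4),np.round(r,3),"t",o["time"],"rows",np.ceil(max(np.linalg.norm(d)/.0417,np.linalg.norm(r)/.125)),"tcp",np.round(o["tcp_pos"],4))
E
python3 go.py .564 -.099 .40 -.081
```

```text
delta [ 0.4985 -0.3432  0.0046] [-0.001  0.     0.422] t 0.1 rows 15.0 tcp [ 0.2089 -0.589   0.4042]
```

```bash
python3 inch.py '.03 -.02 0 0 0 .04; .06 -.04 0 0 0 .08; .09 -.062 0 0 0 .12; .12 -.083 0 0 0 .16; .15 -.103 0 0 0 .2; .18 -.124 0 0 0 .24; .21 -.145 0 0 0 .28; .24 -.165 0 0 0 .32; .27 -.186 0 0 0 .36; .3 -.207 0 0 0 .422' 1.0; python3 go.py .564 -.099 .40 -.081
```

```text
time: 0.93
tcp_pos: [0.4232, -0.2921, 0.4046]
tcp_rot: [-0.0, 0.999, -0.041, -0.0]
ft_force: [0.6, -0.7, 0.6]
finger_gap: 0.998
grip_force: 0.0
delta [ 0.1243 -0.2041  0.0046] [-0.     0.    -0.002] t 0.9333 rows 6.0 tcp [ 0.4232 -0.2921  0.4046]
```

```bash
python3 inch.py '.02 -.033 0 0 0 0; .04 -.066 0 0 0 0; .06 -.1 0 0 0 0; .08 -.132 0 0 0 0; .1 -.165 .002 0 0 0; .115 -.19 .004 0 0 0; .1243 -.204 .0046 0 0 0; .1243 -.204 .0046 0 0 0; .1243 -.204 .0046 0 0 0' 1.0; python3 go.py .564 -.099 .244 -.081
```

```text
time: 1.68
tcp_pos: [0.563, -0.0998, 0.3996]
tcp_rot: [-0.0, 0.999, -0.04, -0.0]
ft_force: [-0.1, -1.1, 0.4]
finger_gap: 1.004
grip_force: 0.0
delta [ 0.001  -0.0009  0.1556] [0.    0.001 0.002] t 1.6833 rows 4.0 tcp [ 0.563  -0.0998  0.3996]
```

```bash
python3 inch.py '.001 -.0009 .03 0 0 0; .001 -.0009 .06 0 0 0; .001 -.0009 .09 0 0 0; .001 -.0009 .12 0 0 0; .001 -.0009 .14 0 0 0; .001 -.0009 .15 0 0 0; .001 -.0009 .1556 0 0 0; .001 -.0009 .1556 0 0 0; .001 -.0009 .1556 0 0 0'; python3 go.py .564 -.099 .244 -.081
python3 - <<'E'
from h import *
a=ctrl.snapshot("scene")[:,:,::-1];b=ctrl.snapshot("top")[:,:,::-1]
f=lambda i:cv2.resize(i,(400,400),interpolation=cv2.INTER_CUBIC)
cv2.imwrite("pics/g1.png",np.hstack([f(a[120:260,180:320]),f(b[140:280,220:360])]))
E
```

```text
time: 2.43
tcp_pos: [0.5641, -0.1001, 0.2455]
tcp_rot: [0.0, 0.999, -0.041, 0.001]
ft_force: [-0.4, -1.0, 1.1]
finger_gap: 0.999
grip_force: 0.0
delta [-0.0002 -0.0011  0.0015] [ 0.    -0.001 -0.001] t 2.4333 rows 1.0 tcp [ 0.5641 -0.1001  0.2455]
```

View pics/g1.png

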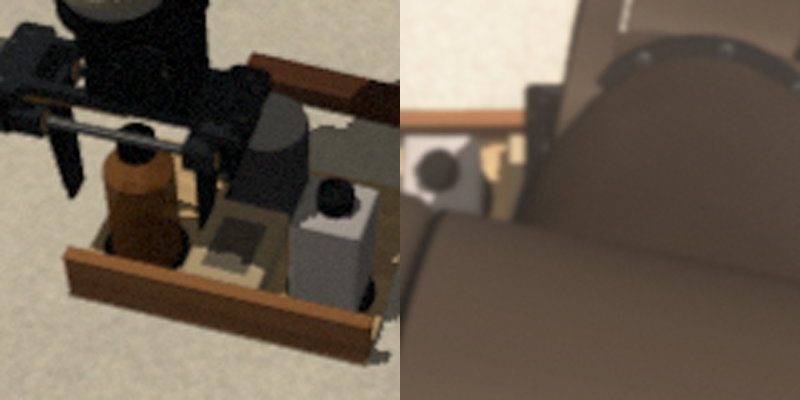

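The fingers straddle the bottle (crop about 140,190) with clearance and the body sits above the cap. I'll close now.

```bash
python3 inch.py '0 -.0011 .0015 0 0 0; 0 -.0011 .0015 0 0 0; 0 -.0011 .0015 0 0 0; 0 -.0011 .0015 0 0 0; 0 -.0011 .0015 0 0 0; 0 -.0011 .0015 0 0 0; 0 -.0011 .0015 0 0 0; 0 -.0011 .0015 0 0 0' 0.0; python3 go.py .564 -.099 .374 -.081
```

```text
time: 3.2
tcp_pos: [0.5641, -0.0985, 0.243]
tcp_rot: [-0.0, 0.999, -0.041, 0.0]
ft_force: [-0.7, -0.2, 1.0]
finger_gap: 0.545
grip_force: 30.0
delta [-1.00e-04  5.00e-04 -1.31e-01] [-0. -0. -0.] t 3.2 rows 4.0 tcp [ 0.5641 -0.0985  0.243 ]
```

```bash
python3 inch.py '0 0 -.01 0 0 0; 0 0 -.03 0 0 0; 0 0 -.06 0 0 0; 0 0 -.09 0 0 0; 0 0 -.115 0 0 0; 0 0 -.13 0 0 0; 0 0 -.13 0 0 0; 0 0 -.13 0 0 0'; python3 go.py .56 -.324 .374 .013
```

```text
time: 3.87
tcp_pos: [0.5638, -0.0984, 0.3735]
tcp_rot: [0.0, 0.999, -0.041, 0.0]
ft_force: [-0.0, -0.4, -3.5]
finger_gap: 0.543
grip_force: 30.0
delta [ 0.0145  0.2251 -0.0005] [ 0.    -0.001 -0.094] t 3.8667 rows 6.0 tcp [ 0.5638 -0.0984  0.3735]
```

```bash
python3 inch.py '.001 .015 0 0 0 -.01; .002 .04 0 0 0 -.02; .005 .075 0 0 0 -.035; .007 .11 0 0 0 -.05; .009 .145 0 0 0 -.065; .012 .18 0 0 0 -.08; .014 .21 0 0 0 -.09; .0145 .225 0 0 0 -.094; .0145 .225 0 0 0 -.094; .0145 .225 0 0 0 -.094'; python3 go.py .56 -.324 .242 .013
```

```text
time: 4.7
tcp_pos: [0.56, -0.3242, 0.3713]
tcp_rot: [-0.001, 1.0, 0.006, -0.001]
ft_force: [0.0, 1.0, -2.5]
finger_gap: 0.542
grip_force: 30.0
delta [3.000e-04 1.000e-04 1.293e-01] [-0.002  0.002 -0.002] t 4.7 rows 4.0 tcp [ 0.56   -0.3242  0.3713]
```

```bash
python3 inch.py '0 0 .02 0 0 0; 0 0 .05 0 0 0; 0 0 .08 0 0 0; 0 0 .105 0 0 0; 0 0 .12 0 0 0; 0 0 .125 0 0 0; 0 0 .126 0 0 0; 0 0 .126 0 0 0; 0 0 .126 0 0 0';python3 inch.py '0 0 .001 0 0 0; 0 0 .001 0 0 0'; python3 inch.py '0 0 .001 0 0 0; 0 0 .001 0 0 0'
```

```text
time: 5.45
tcp_pos: [0.5606, -0.3236, 0.2483]
tcp_rot: [0.001, 1.0, 0.007, 0.001]
ft_force: [0.6, -0.2, -2.7]
finger_gap: 0.542
grip_force: 30.0
time: 5.62
tcp_pos: [0.5604, -0.3239, 0.247]
tcp_rot: [0.0, 1.0, 0.006, 0.001]
ft_force: [-0.6, -0.1, -2.8]
finger_gap: 0.549
grip_force: 30.0
time: 5.78
tcp_pos: [0.5602, -0.324, 0.2453]
tcp_rot: [0.0, 1.0, 0.006, 0.0]
ft_force: [0.4, -1.0, -2.6]
finger_gap: 0.542
grip_force: 30.0
```

```bash
python3 inch.py '0 0 .001 0 0 0; 0 0 .002 0 0 0; 0 0 .002 0 0 0'; python3 inch.py '0 0 .001 0 0 0; 0 0 .001 0 0 0';  python3 inch.py '0 0 .001 0 0 0; 0 0 .001 0 0 0'
```

```text
time: 6.03
tcp_pos: [0.5602, -0.324, 0.2428]
tcp_rot: [-0.0, 1.0, 0.006, -0.0]
ft_force: [0.2, 0.8, -3.6]
finger_gap: 0.541
grip_force: 30.0
time: 6.2
tcp_pos: [0.5603, -0.324, 0.2418]
tcp_rot: [-0.0, 1.0, 0.006, -0.0]
ft_force: [0.6, 0.5, -3.4]
finger_gap: 0.545
grip_force: 30.0
time: 6.37
tcp_pos: [0.5603, -0.324, 0.2411]
tcp_rot: [0.0, 1.0, 0.006, 0.0]
ft_force: [0.3, -0.4, -2.1]
finger_gap: 0.544
grip_force: 30.0
```

```bash
python3 inch.py '0 0 .0005 0 0 0; 0 0 .0005 0 0 0'; python3 inch.py '0 0 0 0 0 0; 0 0 0 0 0 0; 0 0 0 0 0 0; 0 0 0 0 0 0; 0 0 0 0 0 0; 0 0 0 0 0 0' 1.0; python3 inch.py '0 0 -.02 0 0 0; 0 0 -.06 0 0 0; 0 0 -.1 0 0 0; 0 0 -.13 0 0 0; 0 0 -.13 0 0 0'; python3 go.py .497 -.0214 .374 -.081
```

```text
time: 6.53
tcp_pos: [0.5603, -0.324, 0.241]
tcp_rot: [0.0, 1.0, 0.006, 0.0]
ft_force: [-1.6, -0.2, 2.8]
finger_gap: 0.542
grip_force: 30.0
time: 7.03
tcp_pos: [0.5603, -0.324, 0.2405]
tcp_rot: [0.0, 1.0, 0.006, -0.0]
ft_force: [0.1, -0.3, -0.9]
finger_gap: 0.907
grip_force: 0.0
time: 7.45
tcp_pos: [0.5607, -0.3241, 0.3772]
tcp_rot: [0.003, 1.0, 0.006, 0.004]
ft_force: [0.1, -0.2, 0.7]
finger_gap: 1.0
grip_force: 0.0
delta [-0.0598 -0.3036  0.001 ] [ 0.005 -0.008  0.094] t 7.45 rows 8.0 tcp [ 0.5607 -0.3241  0.3772]
```

```bash
python3 inch.py '-.008 -.04 0 0 0 .012; -.016 -.08 0 0 0 .025; -.024 -.12 0 0 0 .037; -.032 -.16 0 0 0 .05; -.04 -.2 0 0 0 .062; -.048 -.24 0 0 0 .075; -.055 -.28 0 0 0 .086; -.0598 -.3036 0 0 0 .094; -.0598 -.3036 0 0 0 .094; -.0598 -.3036 0 0 0 .094'; python3 inch.py '0 0 .03 0 0 0; 0 0 .06 0 0 0; 0 0 .06 0 0 0; 0 0 .06 0 0 0';python3 go.py .497 -.0214 .243 -.081
```

```text
time: 8.28
tcp_pos: [0.4964, -0.0201, 0.3705]
tcp_rot: [0.0, 0.999, -0.039, 0.0]
ft_force: [0.8, 1.0, -0.2]
finger_gap: 0.999
grip_force: 0.0
time: 8.62
tcp_pos: [0.4969, -0.0221, 0.3098]
tcp_rot: [-0.0, 0.999, -0.041, -0.001]
ft_force: [0.2, -0.2, 0.5]
finger_gap: 1.001
grip_force: 0.0
delta [ 0.0002 -0.0007  0.0668] [-0.     0.003 -0.001] t 8.6167 rows 2.0 tcp [ 0.4969 -0.0221  0.3098]
```

```bash
python3 inch.py '0 -.0007 .02 0 0 0; 0 -.0007 .04 0 0 0; 0 -.0007 .058 0 0 0; 0 -.0007 .065 0 0 0; 0 -.0007 .0668 0 0 0; 0 -.0007 .0668 0 0 0; 0 -.0007 .0668 0 0 0'; python3 inch.py '0 0 0 0 0 0; 0 0 0 0 0 0; 0 0 0 0 0 0; 0 0 0 0 0 0; 0 0 0 0 0 0; 0 0 0 0 0 0; 0 0 0 0 0 0' 0.0; python3 go.py .475 -.324 .374 .013
```

```text
time: 9.2
tcp_pos: [0.497, -0.0207, 0.2449]
tcp_rot: [0.0, 0.999, -0.041, 0.001]
ft_force: [-0.4, 0.7, -0.3]
finger_gap: 1.002
grip_force: 0.0
time: 9.78
tcp_pos: [0.4967, -0.0204, 0.2438]
tcp_rot: [0.0, 0.999, -0.041, 0.0]
ft_force: [-0.5, 1.9, 1.6]
finger_gap: 0.65
grip_force: 30.0
delta [ 0.003   0.3043 -0.1302] [ 0.    -0.    -0.094] t 9.7833 rows 8.0 tcp [ 0.4967 -0.0204  0.2438]
```

```bash
python3 inch.py '0 0 -.01 0 0 0; 0 0 -.03 0 0 0; 0 0 -.06 0 0 0; 0 0 -.09 0 0 0; 0 0 -.115 0 0 0; 0 0 -.13 0 0 0; 0 0 -.13 0 0 0; 0 0 -.13 0 0 0'; python3 inch.py '0 .015 0 0 0 0; 0 .045 0 0 0 -.01; .001 .08 0 0 0 -.02; .001 .12 0 0 0 -.03; .002 .16 0 0 0 -.05; .002 .2 0 0 0 -.06; .003 .24 0 0 0 -.075; .003 .275 0 0 0 -.085; .003 .295 0 0 0 -.094; .003 .3043 0 0 0 -.094'; python3 inch.py '0 0 0 0 0 0; 0 0 .03 0 0 0; 0 0 .06 0 0 0; 0 0 .06 0 0 0; 0 0 .06 0 0 0'; python3 go.py .475 -.324 .2418 .013
```

```text
time: 10.45
tcp_pos: [0.4963, -0.0204, 0.3741]
tcp_rot: [0.0, 0.999, -0.041, 0.001]
ft_force: [-0.3, 0.9, -3.6]
finger_gap: 0.651
grip_force: 30.0
time: 11.28
tcp_pos: [0.4743, -0.3267, 0.3716]
tcp_rot: [-0.001, 1.0, 0.005, -0.001]
ft_force: [0.4, 0.2, -3.3]
finger_gap: 0.65
grip_force: 30.0
time: 11.7
tcp_pos: [0.4752, -0.3228, 0.3127]
tcp_rot: [-0.001, 1.0, 0.007, -0.001]
ft_force: [0.7, -0.9, -2.3]
finger_gap: 0.647
grip_force: 30.0
delta [0.     0.0014 0.0709] [-0.003  0.003  0.001] t 11.7 rows 2.0 tcp [ 0.4752 -0.3228  0.3127]
```

```bash
python3 inch.py '0 0 .02 0 0 0; 0 0 .045 0 0 0; 0 0 .06 0 0 0; 0 0 .067 0 0 0; 0 0 .067 0 0 0; 0 0 .067 0 0 0; 0 0 .067 0 0 0'; python3 go.py .475 -.324 .2418 .013
```

```text
time: 12.28
tcp_pos: [0.4754, -0.3241, 0.2483]
tcp_rot: [0.001, 1.0, 0.007, 0.001]
ft_force: [0.3, -0.1, -3.3]
finger_gap: 0.646
grip_force: 30.0
delta [-0.0004 -0.0001  0.0065] [ 0.002 -0.002  0.   ] t 12.2833 rows 1.0 tcp [ 0.4754 -0.3241  0.2483]
```

```bash
python3 inch.py '0 0 .001 0 0 0; 0 0 .002 0 0 0; 0 0 .003 0 0 0; 0 0 .003 0 0 0'; python3 inch.py '0 0 .001 0 0 0; 0 0 .001 0 0 0;0 0 .001 0 0 0';python3 inch.py '0 0 .001 0 0 0; 0 0 .001 0 0 0;0 0 .001 0 0 0'
```

```text
time: 12.62
tcp_pos: [0.4749, -0.324, 0.2438]
tcp_rot: [0.0, 1.0, 0.006, 0.0]
ft_force: [0.2, 0.4, -2.7]
finger_gap: 0.648
grip_force: 30.0
time: 12.87
tcp_pos: [0.4749, -0.324, 0.2427]
tcp_rot: [-0.0, 1.0, 0.006, -0.0]
ft_force: [0.3, 0.8, -2.5]
finger_gap: 0.646
grip_force: 30.0
time: 13.12
tcp_pos: [0.475, -0.324, 0.2418]
tcp_rot: [0.0, 1.0, 0.006, 0.0]
ft_force: [-0.0, 0.5, -1.3]
finger_gap: 0.652
grip_force: 30.0
```

Contact is starting. I'll lower 0.5 mm more, release and go to the can (yaw -0.107).

```bash
python3 inch.py '0 0 .0005 0 0 0; 0 0 .0005 0 0 0'; python3 inch.py '0 0 0 0 0 0; 0 0 0 0 0 0; 0 0 0 0 0 0; 0 0 0 0 0 0; 0 0 0 0 0 0; 0 0 0 0 0 0' 1.0; python3 inch.py '0 0 -.02 0 0 0; 0 0 -.06 0 0 0; 0 0 -.1 0 0 0; 0 0 -.13 0 0 0; 0 0 -.13 0 0 0; 0 0 -.13 0 0 0; 0 0 -.13 0 0 0'; python3 go.py .575 .044 .374 -.107
```

```text
time: 13.28
tcp_pos: [0.475, -0.324, 0.2418]
tcp_rot: [0.0, 1.0, 0.006, 0.0]
ft_force: [-1.4, 1.4, 6.0]
finger_gap: 0.648
grip_force: 30.0
time: 13.78
tcp_pos: [0.475, -0.324, 0.2412]
tcp_rot: [0.0, 1.0, 0.006, -0.0]
ft_force: [-0.6, 0.3, 1.0]
finger_gap: 0.981
grip_force: 0.0
time: 14.37
tcp_pos: [0.4747, -0.3238, 0.3706]
tcp_rot: [-0.0, 1.0, 0.006, -0.0]
ft_force: [-0.3, -0.0, -0.4]
finger_gap: 1.003
grip_force: 0.0
delta [ 0.105  -0.3665 -0.0033] [-0.     0.001  0.12 ] t 14.3667 rows 10.0 tcp [ 0.4747 -0.3238  0.3706]
```

```bash
python3 inch.py '.01 -.037 0 0 0 .012; .021 -.074 0 0 0 .024; .032 -.11 0 0 0 .036; .042 -.147 0 0 0 .048; .053 -.185 0 0 0 .06; .063 -.222 0 0 0 .072; .074 -.259 0 0 0 .084; .085 -.296 0 0 0 .096; .096 -.333 0 0 0 .11; .105 -.3665 0 0 0 .12'; python3 inch.py '0 0 0 0 0 0; 0 0 .03 0 0 0; 0 0 .06 0 0 0; 0 0 .06 0 0 0; 0 0 .06 0 0 0'; python3 go.py .575 .044 .243 -.107
```

```text
time: 15.2
tcp_pos: [0.5755, 0.0461, 0.3694]
tcp_rot: [0.0, 0.999, -0.054, -0.001]
ft_force: [-0.2, -0.0, -0.5]
finger_gap: 0.994
grip_force: 0.0
time: 15.62
tcp_pos: [0.5751, 0.0435, 0.3095]
tcp_rot: [0.0, 0.999, -0.054, -0.002]
ft_force: [0.2, -0.1, 0.6]
finger_gap: 1.001
grip_force: 0.0
delta [ 0.0001 -0.0005  0.0665] [ 0.     0.005 -0.   ] t 15.6167 rows 2.0 tcp [0.5751 0.0435 0.3095]
```

```bash
python3 inch.py '0 -.0005 .02 0 0 0; 0 -.0005 .04 0 0 0; 0 -.0005 .058 0 0 0; 0 -.0005 .0645 0 0 0; 0 -.0005 .0645 0 0 0; 0 -.0005 .0645 0 0 0; 0 -.0005 .0645 0 0 0'; python3 inch.py '0 0 0 0 0 0; 0 0 0 0 0 0; 0 0 0 0 0 0; 0 0 0 0 0 0; 0 0 0 0 0 0; 0 0 0 0 0 0; 0 0 0 0 0 0; 0 0 0 0 0 0' 0.0; python3 go.py .39 -.324 .374 .013
```

```text
time: 16.2
tcp_pos: [0.5757, 0.0442, 0.2481]
tcp_rot: [0.0, 0.999, -0.054, 0.001]
ft_force: [-0.1, -0.1, -0.2]
finger_gap: 0.999
grip_force: 0.0
time: 16.87
tcp_pos: [0.5753, 0.0443, 0.2467]
tcp_rot: [0.0, 0.999, -0.054, -0.0]
ft_force: [0.3, -0.4, 0.8]
finger_gap: 0.525
grip_force: 30.0
delta [-0.1449  0.386  -0.1273] [ 0.    0.   -0.12] t 16.8667 rows 11.0 tcp [0.5753 0.0443 0.2467]
```

```bash
python3 inch.py '0 0 -.01 0 0 0; 0 0 -.03 0 0 0; 0 0 -.06 0 0 0; 0 0 -.09 0 0 0; 0 0 -.115 0 0 0; 0 0 -.13 0 0 0; 0 0 -.13 0 0 0; 0 0 -.13 0 0 0'; python3 inch.py '-.01 .015 0 0 0 0; -.025 .045 0 0 0 -.01; -.04 .08 0 0 0 -.02; -.055 .115 0 0 0 -.03; -.07 .15 0 0 0 -.04; -.085 .19 0 0 0 -.055; -.1 .225 0 0 0 -.07; -.115 .26 0 0 0 -.085; -.125 .295 0 0 0 -.1; -.135 .33 0 0 0 -.12';  python3 go.py .39 -.324 .374 .013
```

```text
time: 17.53
tcp_pos: [0.575, 0.0444, 0.3771]
tcp_rot: [0.0, 0.999, -0.054, 0.0]
ft_force: [0.6, -0.3, -3.4]
finger_gap: 0.523
grip_force: 30.0
time: 18.37
tcp_pos: [0.4044, -0.2707, 0.3754]
tcp_rot: [-0.001, 1.0, 0.007, -0.001]
ft_force: [1.2, 0.4, -2.8]
finger_gap: 0.525
grip_force: 30.0
delta [-0.0151  0.0531  0.0013] [-0.002  0.002  0.   ] t 18.3667 rows 2.0 tcp [ 0.4044 -0.2707  0.3754]
```

```bash
python3 inch.py '-.008 .03 0 0 0 0; -.015 .0531 0 0 0 0; -.015 .0531 0 0 0 0; -.015 .0531 .03 0 0 0; -.015 .0531 .07 0 0 0; -.015 .0531 .1 0 0 0; -.015 .0531 .12 0 0 0; -.015 .0531 .12 0 0 0; -.015 .0531 .12 0 0 0; -.015 .0531 .12 0 0 0';  python3 go.py .39 -.324 .2447 .013
```

```text
time: 19.2
tcp_pos: [0.3917, -0.3226, 0.2573]
tcp_rot: [0.0, 1.0, 0.007, 0.0]
ft_force: [0.2, 0.2, -3.0]
finger_gap: 0.527
grip_force: 30.0
delta [-0.0017  0.0014  0.0126] [ 0. -0.  0.] t 19.2 rows 1.0 tcp [ 0.3917 -0.3226  0.2573]
```

```bash
python3 inch.py '-.001 .001 .004 0 0 0; -.001 .001 .008 0 0 0; -.001 .001 .01 0 0 0; -.001 .001 .01 0 0 0; -.001 .001 .01 0 0 0';  python3 inch.py '0 0 .001 0 0 0; 0 0 .001 0 0 0;0 0 .001 0 0 0';python3 inch.py '0 0 .001 0 0 0; 0 0 .001 0 0 0;0 0 .001 0 0 0'
```

```text
time: 19.62
tcp_pos: [0.3905, -0.3236, 0.2469]
tcp_rot: [0.0, 1.0, 0.006, 0.0]
ft_force: [-0.5, 0.4, -2.5]
finger_gap: 0.524
grip_force: 30.0
time: 19.87
tcp_pos: [0.3905, -0.3237, 0.2458]
tcp_rot: [0.0, 1.0, 0.006, 0.0]
ft_force: [-0.1, 0.5, -2.7]
finger_gap: 0.523
grip_force: 30.0
time: 20.12
tcp_pos: [0.3905, -0.3236, 0.2447]
tcp_rot: [0.0, 1.0, 0.006, -0.0]
ft_force: [0.5, -0.5, -2.7]
finger_gap: 0.524
grip_force: 30.0
```

```bash
python3 inch.py '0 0 .0007 0 0 0; 0 0 .0007 0 0 0; 0 0 .0007 0 0 0'; python3 inch.py '0 0 0 0 0 0; 0 0 0 0 0 0; 0 0 0 0 0 0; 0 0 0 0 0 0; 0 0 0 0 0 0; 0 0 0 0 0 0' 1.0; python3 inch.py '0 0 -.02 0 0 0; 0 0 -.06 0 0 0; 0 0 -.1 0 0 0; 0 0 -.13 0 0 0; 0 0 -.13 0 0 0; 0 0 -.13 0 0 0; 0 0 -.13 0 0 0'; python3 go.py .5695 -.028 .374 -.10
```

```text
time: 20.37
tcp_pos: [0.3905, -0.3237, 0.2445]
tcp_rot: [0.0, 1.0, 0.006, 0.0]
ft_force: [-1.7, 0.4, 5.4]
finger_gap: 0.527
grip_force: 30.0
time: 20.87
tcp_pos: [0.3905, -0.3237, 0.244]
tcp_rot: [0.0, 1.0, 0.006, 0.0]
ft_force: [-1.2, -0.6, 0.3]
finger_gap: 0.886
grip_force: 0.0
time: 21.45
tcp_pos: [0.3903, -0.3234, 0.3735]
tcp_rot: [-0.0, 1.0, 0.006, -0.0]
ft_force: [0.1, -0.7, -0.3]
finger_gap: 0.999
grip_force: 0.0
delta [ 0.183  -0.2931 -0.0005] [-0.     0.     0.113] t 21.45 rows 9.0 tcp [ 0.3903 -0.3234  0.3735]
```

Run:
```python
from h import *
a=ctrl.snapshot("scene")[:,:,::-1];b=ctrl.snapshot("top")[:,:,::-1]
cv2.imwrite("pics/s2.png",np.hstack([cv2.resize(a[100:240,80:300],(400,254),interpolation=cv2.INTER_CUBIC),cv2.resize(b[165:280,200:380],(400,254),interpolation=cv2.INTER_CUBIC)]))
```

```text
(no output)
```

View pics/s2.png

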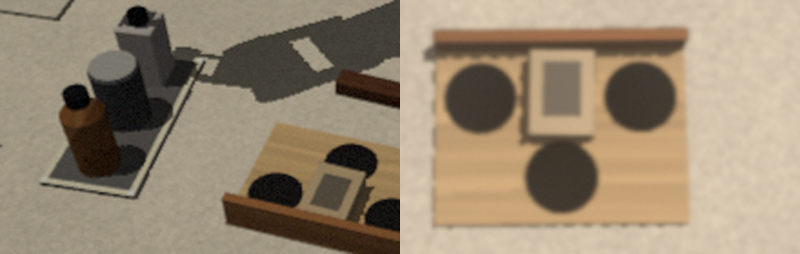

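All three containers stand on the board and the pads and stone are now fully visible. I'll measure the pad centres and the stone from this view.

Run:
```python
from h import *
b=ctrl.snapshot("top")[:,:,::-1].copy(); g=cv2.cvtColor(b,cv2.COLOR_BGR2GRAY)
m=np.zeros_like(g); m[175:275,205:330]=(g<65)[175:275,205:330]*255
for c in cv2.findContours(m,cv2.RETR_EXTERNAL,cv2.CHAIN_APPROX_NONE)[0]:
    if cv2.contourArea(c)>200:
        P=unproj("top",c[:,0,:],.008)[:,:2]*1000; print(cv2.minEnclosingCircle(P.astype(np.float32)), P.mean(0))
x0,y0=240,172
cv2.imwrite("pics/stone.png",cv2.convertScaleAbs(cv2.resize(b[y0:y0+65,x0:x0+65],None,fx=9,fy=9,interpolation=cv2.INTER_CUBIC),alpha=1.2))
```

```text
((499.90667724609375, -21.810205459594727), 30.7032527923584) [499.31503113 -21.69303005]
((564.8854370117188, -98.93138122558594), 29.02887725830078) [564.82918451 -99.05838906]
((576.3748168945312, 44.01491165161133), 29.07597541809082) [576.29368385  43.72444881]
```

View pics/stone.png

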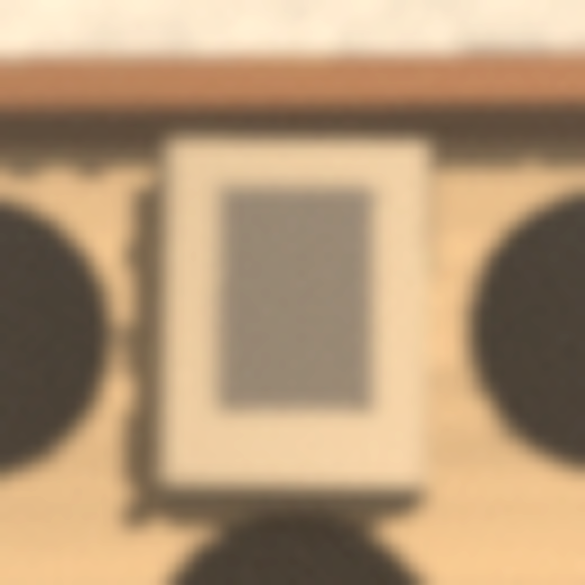

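```bash
python3 - <<'E'
from h import *
s=unproj("top",(np.array([(164,138),(434,137),(424,488),(156,488)])+.5)/9-.5+[240,172],.036)[:,:2]
print(s.mean(0),np.hypot(*(s[0]-s[1])),np.hypot(*(s[0]-s[3])),np.hypot(*(s[1]-s[2])),[np.arctan2(*(a-b)[::-1]) for a,b in((s[0],s[3]),(s[1],s[2]))],np.arctan2(-(s[0]-s[1])[0],(s[0]-s[1])[1]))
E
python3 go.py .569 -.0285 .374 -.10
```

```text
[ 0.56955169 -0.02826967] 0.0589750548603803 0.07769733697111351 0.07795338462657976 [np.float64(-0.10763614289903181), np.float64(-0.1250012589205942)] -0.08458710482233603
delta [ 0.1823 -0.2929 -0.0011] [-0.002  0.002  0.113] t 21.6 rows 9.0 tcp [ 0.3904 -0.3237  0.3727]
```

```bash
python3 inch.py '.02 -.032 0 0 0 .012; .04 -.064 0 0 0 .024; .06 -.096 0 0 0 .036; .08 -.128 0 0 0 .048; .1 -.16 0 0 0 .06; .12 -.192 0 0 0 .072; .14 -.224 0 0 0 .084; .16 -.256 0 0 0 .096; .1823 -.2929 0 0 0 .113; .1823 -.2929 0 0 0 .113'; python3 inch.py '0 0 0 0 0 0; 0 0 .03 0 0 0; 0 0 .06 0 0 0; 0 0 .1 0 0 0; 0 0 .13 0 0 0; 0 0 .14 0 0 0; 0 0 .14 0 0 0; 0 0 .14 0 0 0; 0 0 .14 0 0 0'; python3 go.py .5695 -.0283 .202 -.10
```

```text
time: 22.43
tcp_pos: [0.5713, -0.0237, 0.3727]
tcp_rot: [-0.0, 0.999, -0.049, -0.0]
ft_force: [-0.6, 0.4, 0.2]
finger_gap: 1.0
grip_force: 0.0
time: 23.18
tcp_pos: [0.5694, -0.0289, 0.2357]
tcp_rot: [0.0, 0.999, -0.05, 0.001]
ft_force: [0.0, 0.4, 0.2]
finger_gap: 0.999
grip_force: 0.0
delta [-0.     -0.0007  0.0337] [ 0.    -0.002 -0.001] t 23.1833 rows 1.0 tcp [ 0.5694 -0.0289  0.2357]
```

```bash
python3 inch.py '0 -.0007 .015 0 0 0; 0 -.0007 .025 0 0 0; 0 -.0007 .03 0 0 0; 0 -.0007 .032 0 0 0; 0 -.0007 .032 0 0 0; 0 -.0007 .032 0 0 0'; python3 inch.py '0 0 0 0 0 0; 0 0 0 0 0 0; 0 0 0 0 0 0; 0 0 0 0 0 0; 0 0 0 0 0 0; 0 0 0 0 0 0; 0 0 0 0 0 0; 0 0 0 0 0 0' 0.0; python3 go.py .477 .3203 .284 .029
```

```text
time: 23.68
tcp_pos: [0.5692, -0.0278, 0.2025]
tcp_rot: [0.0, 0.999, -0.05, 0.0]
ft_force: [0.3, 0.1, -0.2]
finger_gap: 0.999
grip_force: 0.0
time: 24.35
tcp_pos: [0.5691, -0.0278, 0.202]
tcp_rot: [0.0, 0.999, -0.05, 0.0]
ft_force: [-0.2, -0.5, 1.0]
finger_gap: 0.607
grip_force: 30.0
delta [-0.1265 -0.3371 -0.082 ] [ 0.    -0.    -0.129] t 24.35 rows 9.0 tcp [ 0.5691 -0.0278  0.202 ]
```

```bash
python3 inch.py '0 0 -.01 0 0 0; 0 0 -.03 0 0 0; 0 0 -.06 0 0 0; 0 0 -.08 0 0 0; 0 0 -.082 0 0 0; 0 0 -.082 0 0 0'; python3 inch.py '-.005 -.013 0 0 0 0; -.015 -.04 0 0 0 -.01; -.028 -.075 0 0 0 -.02; -.042 -.112 0 0 0 -.03; -.056 -.15 0 0 0 -.045; -.07 -.187 0 0 0 -.06; -.084 -.224 0 0 0 -.08; -.098 -.261 0 0 0 -.1; -.11 -.293 0 0 0 -.12; -.12 -.32 0 0 0 -.129'; python3 inch.py '0 0 0 0 0 0; 0 0 0 0 0 0'; python3 go.py .477 .3203 .197 .029
```

```text
time: 24.85
tcp_pos: [0.569, -0.0277, 0.2851]
tcp_rot: [0.0, 0.999, -0.05, 0.001]
ft_force: [0.5, 0.3, -4.2]
finger_gap: 0.611
grip_force: 30.0
time: 25.68
tcp_pos: [0.4798, 0.3053, 0.2823]
tcp_rot: [0.001, 1.0, 0.016, -0.001]
ft_force: [0.9, -1.0, -2.9]
finger_gap: 0.606
grip_force: 30.0
time: 25.85
tcp_pos: [0.4803, 0.3042, 0.2824]
tcp_rot: [0.001, 1.0, 0.016, -0.001]
ft_force: [-0.4, -0.7, -4.3]
finger_gap: 0.604
grip_force: 30.0
delta [-0.0026 -0.0163  0.0854] [0.001 0.003 0.003] t 25.85 rows 3.0 tcp [0.4803 0.3042 0.2824]
```

```bash
python3 inch.py '-.0026 -.0163 0 0 0 0; -.0026 -.0163 .02 0 0 0; -.0026 -.0163 .045 0 0 0; -.0026 -.0163 .065 0 0 0; -.0026 -.0163 .073 0 0 0; -.0026 -.0163 .073 0 0 0; -.0026 -.0163 .073 0 0 0; -.0026 -.0163 .073 0 0 0'; python3 go.py .477 .3203 .197 .029
```

```text
time: 26.52
tcp_pos: [0.479, 0.3187, 0.2118]
tcp_rot: [-0.0, 1.0, 0.014, 0.001]
ft_force: [0.2, 0.1, -2.9]
finger_gap: 0.605
grip_force: 30.0
delta [-0.002  -0.0017  0.0148] [-0.    -0.001 -0.001] t 26.5167 rows 1.0 tcp [0.479  0.3187 0.2118]
```

```bash
python3 inch.py '-.0015 -.0012 .004 0 0 0; -.0015 -.0012 .008 0 0 0; -.0015 -.0012 .011 0 0 0; -.0015 -.0012 .011 0 0 0; -.0015 -.0012 .011 0 0 0; -.0015 -.0012 .011 0 0 0'; python3 go.py .477 .3203 .197 .029; python3 inch.py '0 0 .001 0 0 0; 0 0 .001 0 0 0;0 0 .001 0 0 0'
```

```text
time: 27.02
tcp_pos: [0.4771, 0.32, 0.2001]
tcp_rot: [0.0, 1.0, 0.014, 0.0]
ft_force: [-0.1, 0.2, -2.9]
finger_gap: 0.609
grip_force: 30.0
delta [-0.0001 -0.0003  0.0031] [ 0. -0. -0.] t 27.0167 rows 1.0 tcp [0.4771 0.32   0.2001]
time: 27.27
tcp_pos: [0.4771, 0.32, 0.199]
tcp_rot: [0.0, 1.0, 0.014, 0.0]
ft_force: [0.5, 0.4, -3.4]
finger_gap: 0.606
grip_force: 30.0
```

Run:
```python
from h import *
a=ctrl.snapshot("scene")[:,:,::-1]
cv2.imwrite("pics/m1.png",cv2.resize(a[150:260,370:490],(600,550),interpolation=cv2.INTER_CUBIC))
```

```text
(no output)
```

View pics/m1.png

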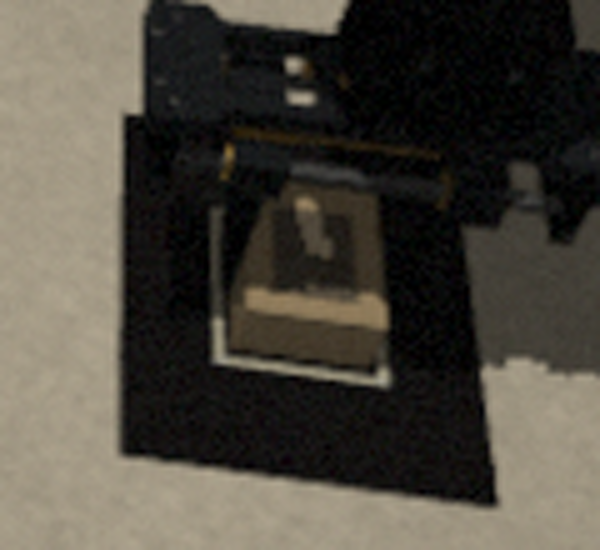

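The stone sits inside the white rectangle (far edge at about 215–390, 360–380) and lines up with it. I'll lower it the last 2 mm.

```bash
python3 inch.py '0 0 .0005 0 0 0; 0 0 .001 0 0 0;0 0 .001 0 0 0';python3 inch.py '0 0 .0005 0 0 0; 0 0 .001 0 0 0;0 0 .001 0 0 0';python3 inch.py '0 0 .0005 0 0 0;0 0 .0005 0 0 0'
```

```text
time: 27.57
tcp_pos: [0.4771, 0.32, 0.1979]
tcp_rot: [0.0, 1.0, 0.014, -0.0]
ft_force: [0.5, 0.3, -2.7]
finger_gap: 0.609
grip_force: 30.0
time: 27.82
tcp_pos: [0.4771, 0.32, 0.1971]
tcp_rot: [0.0, 1.0, 0.014, 0.0]
ft_force: [-0.7, -0.8, -1.4]
finger_gap: 0.611
grip_force: 30.0
time: 27.98
tcp_pos: [0.4771, 0.32, 0.1971]
tcp_rot: [-0.0, 1.0, 0.014, 0.0]
ft_force: [-2.2, -0.5, 5.6]
finger_gap: 0.61
grip_force: 30.0
```

```bash
python3 inch.py '0 0 0 0 0 0; 0 0 0 0 0 0; 0 0 0 0 0 0; 0 0 0 0 0 0; 0 0 0 0 0 0; 0 0 0 0 0 0' 1.0; python3 inch.py '0 0 -.01 0 0 0; 0 0 -.04 0 0 0; 0 0 -.08 0 0 0; 0 0 -.12 0 0 0; 0 0 -.16 0 0 0; 0 0 -.175 0 0 0; 0 0 -.175 0 0 0; 0 0 -.175 0 0 0'; python3 go.py .3905 -.3237 .372 .013
```

```text
time: 28.48
tcp_pos: [0.4771, 0.32, 0.1964]
tcp_rot: [0.0, 1.0, 0.014, 0.0]
ft_force: [0.2, 0.2, 0.1]
finger_gap: 0.965
grip_force: 0.0
time: 29.15
tcp_pos: [0.4767, 0.3199, 0.3726]
tcp_rot: [-0.0, 1.0, 0.014, 0.001]
ft_force: [-0.2, 0.5, -0.4]
finger_gap: 1.001
grip_force: 0.0
delta [-1.048e-01  6.408e-01 -1.000e-04] [-0.001 -0.002  0.016] t 29.15 rows 16.0 tcp [0.4767 0.3199 0.3726]
```

```bash
python3 inch.py '.01 .035 0 0 0 0; .02 .075 0 0 0 0; .02 .115 0 0 0 0; .02 .155 0 0 0 0; .02 .195 0 0 0 0; .02 .235 0 0 0 0; .02 .275 0 0 0 0; .02 .315 0 0 0 0; .02 .35 0 0 0 0; .02 .39 0 0 0 0'; python3 go.py .3905 -.3237 .372 .013
python3 - <<'E'
from h import *
b=ctrl.snapshot("top")[:,:,::-1].copy();g=cv2.cvtColor(b,cv2.COLOR_BGR2GRAY)
cv2.imwrite("pics/m2.png",cv2.convertScaleAbs(cv2.resize(b[215:330,55:150],None,fx=5,fy=5,interpolation=cv2.INTER_CUBIC),alpha=1.2))
E
```

```text
time: 29.98
tcp_pos: [0.5078, -0.0708, 0.3701]
tcp_rot: [-0.0, 1.0, 0.014, -0.001]
ft_force: [1.3, 0.6, 0.0]
finger_gap: 1.004
grip_force: 0.0
delta [-0.1245  0.2494 -0.0018] [-0.001  0.003  0.016] t 29.9833 rows 7.0 tcp [ 0.5078 -0.0708  0.3701]
```

View pics/m2.png

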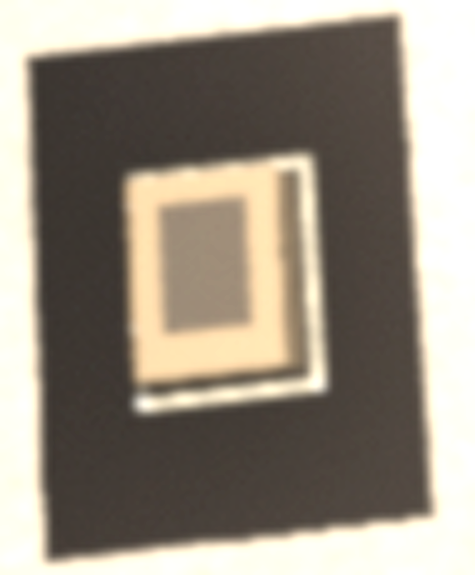

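```bash
python3 - <<'E'
from h import *
k=lambda p,z:unproj("top",(np.array(p)+.5)/5-.5+[55,215],z)[:,:2]
s=k([(125,174),(278,164),(289,369),(135,382)],.031); print(s.mean(0),np.arctan2(*(s[0]-s[3])[::-1]),np.arctan2(*(s[1]-s[2])[::-1]))
m=k([(30,58),(399,16),(432,514),(48,558)],.003); print(m.mean(0),np.arctan2(*(m[0]-m[3])[::-1]),np.arctan2(*(m[1]-m[2])[::-1]))
E
python3 inch.py '-.015 .03 0 0 0 0; -.035 .065 0 0 0 0; -.05 .1 0 0 0 .005; -.065 .135 0 0 0 .01; -.085 .17 0 0 0 .016; -.1 .205 0 0 0 .016; -.115 .235 0 0 0 .016; -.1245 .2494 0 0 0 .016; -.1245 .2494 0 0 0 .016; -.1245 .2494 0 0 0 .016'; python3 go.py .3905 -.3237 .244 .013
```

```text
[0.47804546 0.31865087] 0.03258597082019926 0.026000386624976904
[0.4769158  0.31942129] 0.02787923083257468 0.02807825125334503
time: 30.87
tcp_pos: [0.3906, -0.3224, 0.3703]
tcp_rot: [-0.001, 1.0, 0.005, -0.001]
ft_force: [-0.1, 0.4, 0.2]
finger_gap: 1.001
grip_force: 0.0
delta [1.000e-04 1.500e-03 1.263e-01] [-0.002  0.002 -0.002] t 30.8667 rows 4.0 tcp [ 0.3906 -0.3224  0.3703]
```

The stone is within 2 mm and 0.01 rad of the mark. Next I'll return the can.

```bash
python3 inch.py '0 0 .03 0 0 0; 0 0 .06 0 0 0; 0 0 .09 0 0 0; 0 0 .11 0 0 0; 0 0 .12 0 0 0; 0 0 .126 0 0 0; 0 0 .126 0 0 0; 0 0 .126 0 0 0; 0 0 .126 0 0 0'; python3 inch.py '0 0 0 0 0 0; 0 0 0 0 0 0' ; python3 go.py .3905 -.3237 .244 .013
```

```text
time: 31.62
tcp_pos: [0.3913, -0.3221, 0.2466]
tcp_rot: [0.001, 1.0, 0.007, 0.001]
ft_force: [-0.2, -0.1, -0.2]
finger_gap: 0.999
grip_force: 0.0
time: 31.78
tcp_pos: [0.3911, -0.3222, 0.2464]
tcp_rot: [0.001, 1.0, 0.006, 0.001]
ft_force: [-0.7, 0.1, -1.3]
finger_gap: 1.0
grip_force: 0.0
delta [-0.0006  0.0015  0.0024] [ 0.001 -0.001 -0.   ] t 31.7833 rows 1.0 tcp [ 0.3911 -0.3222  0.2464]
```

```bash
python3 inch.py '-.0006 .0015 .002 0 0 0; -.0006 .0015 .002 0 0 0; -.0006 .0015 .002 0 0 0'; python3 inch.py '0 0 0 0 0 0; 0 0 0 0 0 0; 0 0 0 0 0 0; 0 0 0 0 0 0; 0 0 0 0 0 0; 0 0 0 0 0 0; 0 0 0 0 0 0; 0 0 0 0 0 0' 0.0;python3 inch.py '0 0 -.01 0 0 0; 0 0 -.03 0 0 0; 0 0 -.06 0 0 0; 0 0 -.09 0 0 0; 0 0 -.115 0 0 0; 0 0 -.13 0 0 0; 0 0 -.13 0 0 0; 0 0 -.13 0 0 0'; python3 go.py .5755 .0442 .374 -.107
```

```text
time: 32.03
tcp_pos: [0.3904, -0.3237, 0.2436]
tcp_rot: [0.0, 1.0, 0.006, 0.0]
ft_force: [0.1, -0.7, 0.3]
finger_gap: 0.997
grip_force: 0.0
time: 32.7
tcp_pos: [0.3905, -0.3237, 0.2435]
tcp_rot: [0.0, 1.0, 0.006, 0.0]
ft_force: [-0.4, -1.1, -0.3]
finger_gap: 0.526
grip_force: 30.0
time: 33.37
tcp_pos: [0.3902, -0.3233, 0.374]
tcp_rot: [0.0, 1.0, 0.006, 0.0]
ft_force: [-0.3, 0.1, -2.9]
finger_gap: 0.524
grip_force: 30.0
delta [ 1.900e-01 -3.651e-01 -2.000e-04] [ 0.001 -0.001  0.12 ] t 33.3667 rows 10.0 tcp [ 0.3902 -0.3233  0.374 ]
```

```bash
python3 inch.py '.008 -.015 0 0 0 .005; .022 -.042 0 0 0 .015; .04 -.077 0 0 0 .03; .058 -.112 0 0 0 .04; .077 -.148 0 0 0 .05; .096 -.184 0 0 0 .06; .115 -.22 0 0 0 .075; .134 -.257 0 0 0 .09; .153 -.294 0 0 0 .105; .17 -.327 0 0 0 .12'; python3 inch.py '.01 -.02 0 0 0 0; .015 -.03 0 0 0 0; .015 -.03 0 0 0 0'; python3 go.py .5755 .0442 .2455 -.107
```

```text
time: 34.2
tcp_pos: [0.5568, 0.008, 0.3718]
tcp_rot: [-0.0, 0.999, -0.054, -0.001]
ft_force: [0.9, 0.9, -1.9]
finger_gap: 0.524
grip_force: 30.0
time: 34.45
tcp_pos: [0.575, 0.0354, 0.3717]
tcp_rot: [-0.0, 0.999, -0.052, -0.001]
ft_force: [-0.3, -0.3, -3.6]
finger_gap: 0.52
grip_force: 30.0
delta [-1.000e-04 -8.800e-03  1.262e-01] [0.    0.002 0.002] t 34.45 rows 4.0 tcp [0.575  0.0354 0.3717]
```

```bash
python3 inch.py '0 -.0088 0 0 0 0; 0 -.0088 .03 0 0 0; 0 -.0088 .06 0 0 0; 0 -.0088 .09 0 0 0; 0 -.0088 .11 0 0 0; 0 -.0088 .118 0 0 0; 0 -.0088 .118 0 0 0; 0 -.0088 .118 0 0 0; 0 -.0088 .118 0 0 0'; python3 inch.py '0 0 0 0 0 0; 0 0 0 0 0 0' ; python3 go.py .5755 .0442 .2455 -.107
```

```text
time: 35.2
tcp_pos: [0.5756, 0.0422, 0.2569]
tcp_rot: [0.0, 0.999, -0.054, 0.001]
ft_force: [0.3, -0.1, -3.5]
finger_gap: 0.523
grip_force: 30.0
time: 35.37
tcp_pos: [0.5754, 0.0425, 0.2567]
tcp_rot: [0.0, 0.999, -0.054, 0.001]
ft_force: [0.4, 0.0, -3.2]
finger_gap: 0.523
grip_force: 30.0
delta [-0.0001 -0.0017  0.0112] [-0.    -0.002 -0.   ] t 35.3667 rows 1.0 tcp [0.5754 0.0425 0.2567]
```

```bash
python3 inch.py '0 -.0017 .004 0 0 0; 0 -.0017 .007 0 0 0; 0 -.0017 .009 0 0 0; 0 -.0017 .009 0 0 0; 0 -.0017 .009 0 0 0';  python3 inch.py '0 0 .001 0 0 0; 0 0 .001 0 0 0;0 0 .001 0 0 0';python3 inch.py '0 0 .001 0 0 0; 0 0 .001 0 0 0;0 0 .001 0 0 0'
```

```text
time: 35.78
tcp_pos: [0.5755, 0.0442, 0.2463]
tcp_rot: [0.0, 0.999, -0.054, -0.0]
ft_force: [0.5, -0.4, -2.9]
finger_gap: 0.525
grip_force: 30.0
time: 36.03
tcp_pos: [0.5756, 0.0442, 0.2456]
tcp_rot: [0.0, 0.999, -0.054, 0.0]
ft_force: [0.8, 0.8, -1.6]
finger_gap: 0.528
grip_force: 30.0
time: 36.28
tcp_pos: [0.5755, 0.0441, 0.2455]
tcp_rot: [0.0, 0.999, -0.054, 0.0]
ft_force: [-3.1, -1.1, 9.1]
finger_gap: 0.523
grip_force: 30.0
```

The can is seated. I'll release it and go for the tin.

```bash
python3 inch.py '0 0 0 0 0 0; 0 0 0 0 0 0; 0 0 0 0 0 0; 0 0 0 0 0 0; 0 0 0 0 0 0; 0 0 0 0 0 0' 1.0; python3 inch.py '0 0 -.02 0 0 0; 0 0 -.06 0 0 0; 0 0 -.1 0 0 0; 0 0 -.13 0 0 0; 0 0 -.13 0 0 0; 0 0 -.13 0 0 0; 0 0 -.13 0 0 0'; python3 go.py .475 -.324 .374 .013
```

```text
time: 36.78
tcp_pos: [0.5755, 0.0442, 0.2444]
tcp_rot: [0.0, 0.999, -0.054, -0.0]
ft_force: [-0.9, 0.2, 0.6]
finger_gap: 0.886
grip_force: 0.0
time: 37.37
tcp_pos: [0.5752, 0.0442, 0.3738]
tcp_rot: [0.0, 0.999, -0.054, -0.0]
ft_force: [-0.2, 0.6, -1.7]
finger_gap: 0.999
grip_force: 0.0
delta [-6.030e-02  3.768e-01 -1.000e-04] [ 0.     0.001 -0.12 ] t 37.3667 rows 10.0 tcp [0.5752 0.0442 0.3738]
```

```bash
python3 inch.py '-.006 .038 0 0 0 -.012; -.012 .076 0 0 0 -.024; -.018 .114 0 0 0 -.036; -.024 .152 0 0 0 -.048; -.03 .19 0 0 0 -.06; -.036 .228 0 0 0 -.072; -.042 .266 0 0 0 -.084; -.048 .304 0 0 0 -.096; -.055 .342 0 0 0 -.11; -.0603 .3768 0 0 0 -.12'; python3 inch.py '0 0 0 0 0 0; 0 0 0 0 0 0; 0 0 0 0 0 0' ; python3 go.py .475 -.324 .2425 .013
```

```text
time: 38.2
tcp_pos: [0.4742, -0.326, 0.3727]
tcp_rot: [-0.001, 1.0, 0.007, -0.001]
ft_force: [0.6, -0.1, 0.3]
finger_gap: 1.001
grip_force: 0.0
time: 38.45
tcp_pos: [0.4751, -0.3238, 0.3731]
tcp_rot: [-0.001, 1.0, 0.006, -0.001]
ft_force: [0.1, 0.9, -0.6]
finger_gap: 0.998
grip_force: 0.0
delta [1.000e-04 4.000e-04 1.306e-01] [-0.002  0.002 -0.001] t 38.45 rows 4.0 tcp [ 0.4751 -0.3238  0.3731]
```

```bash
python3 inch.py '0 0 .03 0 0 0; 0 0 .06 0 0 0; 0 0 .09 0 0 0; 0 0 .115 0 0 0; 0 0 .127 0 0 0; 0 0 .13 0 0 0; 0 0 .13 0 0 0; 0 0 .13 0 0 0; 0 0 .13 0 0 0'; python3 inch.py '0 0 0 0 0 0; 0 0 0 0 0 0; 0 0 0 0 0 0; 0 0 0 0 0 0; 0 0 0 0 0 0; 0 0 0 0 0 0; 0 0 0 0 0 0; 0 0 0 0 0 0' 0.0;python3 inch.py '0 0 -.01 0 0 0; 0 0 -.03 0 0 0; 0 0 -.06 0 0 0; 0 0 -.09 0 0 0; 0 0 -.115 0 0 0; 0 0 -.13 0 0 0; 0 0 -.13 0 0 0; 0 0 -.13 0 0 0'; python3 go.py .4972 -.0212 .374 -.081
```

```text
time: 39.2
tcp_pos: [0.4756, -0.3237, 0.2456]
tcp_rot: [0.001, 1.0, 0.007, 0.001]
ft_force: [0.6, -0.1, -0.2]
finger_gap: 1.002
grip_force: 0.0
time: 39.87
tcp_pos: [0.4752, -0.324, 0.2446]
tcp_rot: [0.0, 1.0, 0.006, 0.0]
ft_force: [-0.9, 0.1, 2.1]
finger_gap: 0.647
grip_force: 30.0
time: 40.53
tcp_pos: [0.475, -0.3238, 0.3749]
tcp_rot: [0.0, 1.0, 0.006, 0.0]
ft_force: [-0.5, -0.9, -3.7]
finger_gap: 0.651
grip_force: 30.0
delta [ 0.0261 -0.3023  0.0007] [ 0.001 -0.001  0.094] t 40.5333 rows 8.0 tcp [ 0.475  -0.3238  0.3749]
```

```bash
python3 inch.py '.001 -.015 0 0 0 0; .003 -.045 0 0 0 .01; .006 -.08 0 0 0 .02; .01 -.12 0 0 0 .03; .014 -.16 0 0 0 .05; .018 -.2 0 0 0 .06; .021 -.24 0 0 0 .075; .024 -.275 0 0 0 .085; .026 -.295 0 0 0 .094; .0261 -.3023 0 0 0 .094'; python3 inch.py '0 0 0 0 0 0; 0 0 .03 0 0 0; 0 0 .06 0 0 0; 0 0 .09 0 0 0; 0 0 .11 0 0 0; 0 0 .118 0 0 0; 0 0 .118 0 0 0; 0 0 .118 0 0 0; 0 0 .118 0 0 0; 0 0 .118 0 0 0'; python3 go.py .4972 -.0212 .2466 -.081
```

```text
time: 41.37
tcp_pos: [0.4969, -0.0182, 0.3732]
tcp_rot: [-0.0, 0.999, -0.039, -0.001]
ft_force: [0.3, -1.0, -3.0]
finger_gap: 0.645
grip_force: 30.0
time: 42.2
tcp_pos: [0.4977, -0.0216, 0.2577]
tcp_rot: [0.0, 0.999, -0.041, 0.001]
ft_force: [0.3, 0.3, -2.7]
finger_gap: 0.651
grip_force: 30.0
delta [-0.0005 -0.0004  0.0111] [ 0.    -0.002 -0.   ] t 42.2 rows 1.0 tcp [ 0.4977 -0.0216  0.2577]
```

```bash
python3 inch.py '-.0003 -.0003 .004 0 0 0; -.0003 -.0003 .007 0 0 0; -.0003 -.0003 .009 0 0 0; -.0003 -.0003 .009 0 0 0; -.0003 -.0003 .009 0 0 0';  python3 inch.py '0 0 .001 0 0 0; 0 0 .001 0 0 0;0 0 .001 0 0 0';python3 inch.py '0 0 .0007 0 0 0; 0 0 .0007 0 0 0;0 0 .0007 0 0 0'
```

```text
time: 42.62
tcp_pos: [0.4972, -0.021, 0.2474]
tcp_rot: [0.0, 0.999, -0.041, -0.0]
ft_force: [-0.2, 0.1, -4.0]
finger_gap: 0.645
grip_force: 30.0
time: 42.87
tcp_pos: [0.4973, -0.021, 0.2466]
tcp_rot: [0.0, 0.999, -0.041, 0.0]
ft_force: [-0.1, -0.0, -1.4]
finger_gap: 0.65
grip_force: 30.0
time: 43.12
tcp_pos: [0.4972, -0.021, 0.2466]
tcp_rot: [0.0, 0.999, -0.041, 0.0]
ft_force: [-2.7, 0.2, 10.5]
finger_gap: 0.65
grip_force: 30.0
```

```bash
python3 inch.py '0 0 0 0 0 0; 0 0 0 0 0 0; 0 0 0 0 0 0; 0 0 0 0 0 0; 0 0 0 0 0 0; 0 0 0 0 0 0' 1.0; python3 inch.py '0 0 -.02 0 0 0; 0 0 -.06 0 0 0; 0 0 -.1 0 0 0; 0 0 -.13 0 0 0; 0 0 -.13 0 0 0; 0 0 -.13 0 0 0; 0 0 -.13 0 0 0'; python3 go.py .5603 -.324 .374 .013
```

```text
time: 43.62
tcp_pos: [0.4972, -0.0211, 0.2457]
tcp_rot: [0.0, 0.999, -0.041, -0.0]
ft_force: [0.5, -0.4, 1.0]
finger_gap: 0.983
grip_force: 0.0
time: 44.2
tcp_pos: [0.4969, -0.021, 0.3752]
tcp_rot: [-0.0, 0.999, -0.041, -0.0]
ft_force: [-0.1, 0.2, 0.6]
finger_gap: 1.003
grip_force: 0.0
delta [0.0878 0.2968 0.0012] [-0.     0.001 -0.094] t 44.2 rows 8.0 tcp [ 0.4969 -0.021   0.3752]
```

```bash
python3 inch.py '.011 .037 0 0 0 -.012; .022 .074 0 0 0 -.024; .033 .111 0 0 0 -.036; .044 .148 0 0 0 -.048; .055 .185 0 0 0 -.06; .066 .222 0 0 0 -.072; .077 .259 0 0 0 -.084; .0878 .2968 0 0 0 -.094; .0878 .2968 0 0 0 -.094; .0878 .2968 0 0 0 -.094'; python3 inch.py '0 0 0 0 0 0; 0 0 0 0 0 0' ; python3 go.py .5603 -.324 .2425 .013
```

```text
time: 45.03
tcp_pos: [0.5604, -0.3258, 0.373]
tcp_rot: [-0.001, 1.0, 0.005, -0.002]
ft_force: [0.3, 0.3, -0.3]
finger_gap: 1.002
grip_force: 0.0
time: 45.2
tcp_pos: [0.5606, -0.323, 0.3749]
tcp_rot: [-0.001, 1.0, 0.007, -0.001]
ft_force: [-0.3, 0.4, -0.9]
finger_gap: 1.004
grip_force: 0.0
delta [-1.000e-04  1.200e-03  1.324e-01] [-0.001  0.001  0.001] t 45.2 rows 4.0 tcp [ 0.5606 -0.323   0.3749]
```

```bash
python3 inch.py '0 0 .03 0 0 0; 0 0 .06 0 0 0; 0 0 .09 0 0 0; 0 0 .115 0 0 0; 0 0 .128 0 0 0; 0 0 .132 0 0 0; 0 0 .132 0 0 0; 0 0 .132 0 0 0; 0 0 .132 0 0 0'; python3 inch.py '0 0 0 0 0 0; 0 0 0 0 0 0; 0 0 0 0 0 0; 0 0 0 0 0 0; 0 0 0 0 0 0; 0 0 0 0 0 0; 0 0 0 0 0 0; 0 0 0 0 0 0' 0.0;python3 inch.py '0 0 -.01 0 0 0; 0 0 -.03 0 0 0; 0 0 -.06 0 0 0; 0 0 -.09 0 0 0; 0 0 -.115 0 0 0; 0 0 -.13 0 0 0; 0 0 -.13 0 0 0; 0 0 -.13 0 0 0'; python3 go.py .5642 -.0988 .374 -.081
```

```text
time: 45.95
tcp_pos: [0.561, -0.324, 0.2455]
tcp_rot: [0.001, 1.0, 0.007, 0.001]
ft_force: [0.6, 0.6, 0.8]
finger_gap: 0.998
grip_force: 0.0
time: 46.62
tcp_pos: [0.5606, -0.324, 0.2438]
tcp_rot: [-0.0, 1.0, 0.006, -0.0]
ft_force: [-0.4, 0.7, 1.0]
finger_gap: 0.546
grip_force: 30.0
time: 47.28
tcp_pos: [0.5604, -0.3238, 0.3743]
tcp_rot: [0.0, 1.0, 0.006, 0.0]
ft_force: [-0.1, -0.2, -4.3]
finger_gap: 0.545
grip_force: 30.0
delta [ 6.700e-03 -2.249e-01  2.000e-04] [ 0.001 -0.001  0.094] t 47.2833 rows 6.0 tcp [ 0.5604 -0.3238  0.3743]
```

```bash
python3 inch.py '0 -.015 0 0 0 .01; .001 -.04 0 0 0 .02; .002 -.075 0 0 0 .035; .003 -.11 0 0 0 .05; .004 -.145 0 0 0 .065; .005 -.18 0 0 0 .08; .006 -.21 0 0 0 .09; .0067 -.2249 0 0 0 .094; .0067 -.2249 0 0 0 .094; .0067 -.2249 0 0 0 .094'; python3 inch.py '0 0 0 0 0 0; 0 0 .03 0 0 0; 0 0 .06 0 0 0; 0 0 .09 0 0 0; 0 0 .11 0 0 0; 0 0 .118 0 0 0; 0 0 .118 0 0 0; 0 0 .118 0 0 0; 0 0 .118 0 0 0; 0 0 .118 0 0 0'; python3 go.py .5642 -.0988 .2458 -.081
```

```text
time: 48.12
tcp_pos: [0.5644, -0.0984, 0.3726]
tcp_rot: [-0.0, 0.999, -0.04, -0.001]
ft_force: [-0.2, 0.3, -2.5]
finger_gap: 0.54
grip_force: 30.0
time: 48.95
tcp_pos: [0.5647, -0.0993, 0.2572]
tcp_rot: [0.0, 0.999, -0.041, 0.001]
ft_force: [0.6, 0.3, -2.6]
finger_gap: 0.544
grip_force: 30.0
delta [-0.0006 -0.0005  0.0114] [ 0.001 -0.002 -0.   ] t 48.95 rows 1.0 tcp [ 0.5647 -0.0993  0.2572]
```

```bash
python3 inch.py '-.0003 -.0003 .004 0 0 0; -.0003 -.0003 .007 0 0 0; -.0003 -.0003 .009 0 0 0; -.0003 -.0003 .009 0 0 0; -.0003 -.0003 .009 0 0 0';  python3 inch.py '0 0 .001 0 0 0; 0 0 .001 0 0 0;0 0 .001 0 0 0';python3 inch.py '0 0 .0007 0 0 0; 0 0 .0007 0 0 0;0 0 .0007 0 0 0'
```

```text
time: 49.37
tcp_pos: [0.5642, -0.0987, 0.2467]
tcp_rot: [0.0, 0.999, -0.041, -0.0]
ft_force: [-0.1, -0.6, -2.5]
finger_gap: 0.539
grip_force: 30.0
time: 49.62
tcp_pos: [0.5642, -0.0987, 0.2458]
tcp_rot: [0.0, 0.999, -0.041, -0.0]
ft_force: [-0.1, -0.7, -2.5]
finger_gap: 0.542
grip_force: 30.0
time: 49.87
tcp_pos: [0.5642, -0.0987, 0.2458]
tcp_rot: [0.0, 0.999, -0.041, 0.0]
ft_force: [-2.3, -0.7, 4.4]
finger_gap: 0.543
grip_force: 30.0
```

The bottle is seated. I'll release it, retreat up and to the right, and check.

```bash
python3 inch.py '0 0 0 0 0 0; 0 0 0 0 0 0; 0 0 0 0 0 0; 0 0 0 0 0 0; 0 0 0 0 0 0; 0 0 0 0 0 0' 1.0; python3 inch.py '0 0 -.02 0 0 0; 0 0 -.06 0 0 0; 0 0 -.1 0 0 0; 0 0 -.14 0 0 0; 0 0 -.15 0 0 0; 0 0 -.15 0 0 0; 0 0 -.15 0 0 0'; python3 inch.py '-.01 .04 0 0 0 0; -.02 .08 0 0 0 0; -.03 .12 0 0 0 0; -.04 .16 0 0 0 0; -.05 .2 0 0 0 0; -.06 .24 0 0 0 0; -.07 .27 0 0 0 0; -.075 .28 0 0 0 0; -.075 .28 0 0 0 0; -.075 .28 0 0 0 0'; python3 inch.py '0 0 0 0 0 0; 0 0 0 0 0 0'
python3 - <<'E'
from h import *
a=ctrl.snapshot("scene")[:,:,::-1];b=ctrl.snapshot("top")[:,:,::-1]
cv2.imwrite("pics/fin.png",np.hstack([cv2.resize(a,(400,300)),cv2.resize(b,(400,300))]))
c=cv2.resize(b[172:272,208:338],None,fx=6,fy=6,interpolation=cv2.INTER_CUBIC); cv2.imwrite("pics/st2.png",cv2.convertScaleAbs(c,alpha=1.3,beta=15))
print(ctrl.observe()["qvel"])
E
```

```text
time: 50.37
tcp_pos: [0.5642, -0.0987, 0.2451]
tcp_rot: [0.0, 0.999, -0.041, -0.0]
ft_force: [-0.5, -0.5, 0.7]
finger_gap: 0.91
grip_force: 0.0
time: 50.95
tcp_pos: [0.5639, -0.0986, 0.395]
tcp_rot: [0.0, 0.999, -0.041, 0.0]
ft_force: [-0.1, 0.4, 0.3]
finger_gap: 0.999
grip_force: 0.0
time: 51.78
tcp_pos: [0.4666, -0.3715, 0.3936]
tcp_rot: [-0.001, 0.999, -0.041, -0.001]
ft_force: [0.2, 0.6, 0.8]
finger_gap: 1.0
grip_force: 0.0
time: 51.95
tcp_pos: [0.4674, -0.3704, 0.3948]
tcp_rot: [-0.0, 0.999, -0.04, -0.0]
ft_force: [0.6, -0.2, 0.2]
finger_gap: 0.996
grip_force: 0.0
[-0.00589017 -0.00194939 -0.00316877 -0.00014551  0.00024103 -0.00418591]
```

View pics/fin.png

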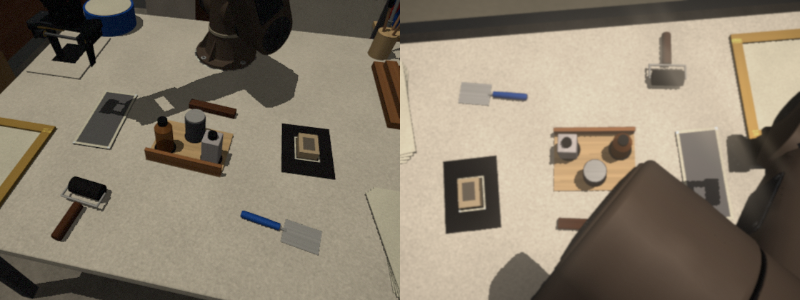

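View pics/st2.png

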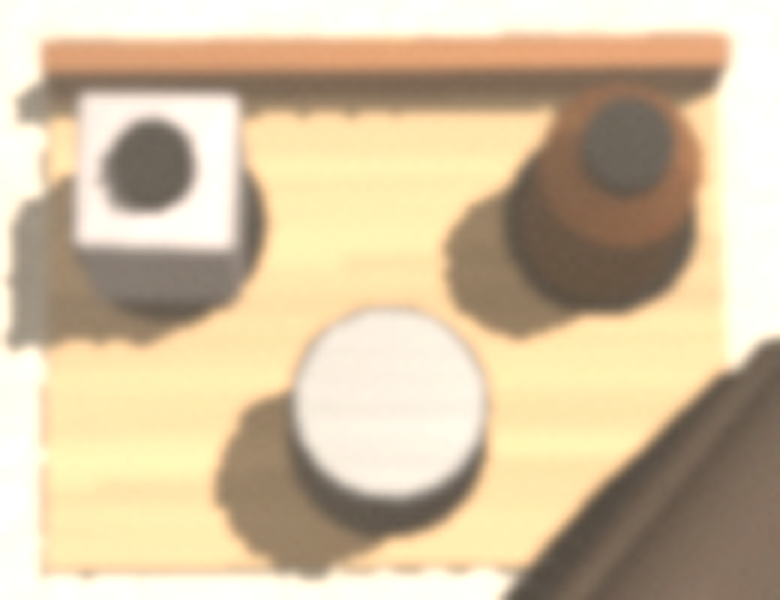

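All three containers stand where they did at the start (tin lid 390,403; can cap 150,166; bottle cap 627,147 — each within about 1 crop pixel of before). The stone is on the mark and the bystanders look unmoved.

```bash
python3 -c "
from station import ctrl
print(ctrl.sign_off())"
```

```text
the job is handed in; nothing more can be done
None
```

I handed the job in at about 52 s: the stone lies on the mat mark (within about 2 mm and 0.01 rad when measured after release), and bottle, tin and can stand upright back on their original spots; the judge's verdict was not shown.

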